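Draw out the sprung pointer rod to its length mark

TASK

On the wiring board, slip the loose orange sleeve right down over the brass post of the telescoping pointer rod. Then, gripping only the sleeve, pull the rod out against its spring until the black pointer stands over the red marker on the scale, and finish still holding it there, without letting go. Leave the junction box, the terminal strip and the screwdriver where they are.

Things in the scene. Friction and masses are not known exactly. Their poses are not given: they have to be found in the camera images.
- gauge: pointer-rod gauge fixed flat on the plywood board (board top z = 0.012): base plate 345 x 75 x 6 mm, blue outer tube (26 mm diameter, up to 41 mm above the board) ending 20 mm behind the origin, white scale rail (18 mm high) on its +y side. Origin: on the board, below the post when the rod is fully in. +x is the pull-out direction, z up. Place and yaw vary
- rod: sliding inner steel rod; its outer end is a black carriage block (32 x 32 mm, top 40 mm above the board) with an upright brass post and a black pointer. Origin: on the gauge's origin when fully in; slides along the gauge's +x, 0 to 160 mm. An inner spring pulls it in: about 3.5 N when fully in plus 0.7 N per 10 mm drawn out; it slides back if let go
- post_foot (a point): foot of the brass post, on the centre of the carriage's flat top, 40 mm above the board; moves with the rod. The post is 12 mm in diameter, 35 mm high, its top 8 mm tapered to 5 mm diameter
- pointer (a point): tip of the black pointer, a 3 mm wide blade that sticks out from the carriage to the gauge's +y side, over the scale rail; moves with the rod. At the same position along the gauge's x as the post
- mark (a point): middle of the red marker clipped over the scale rail (12 mm wide along the rod, fixed, 75 to 135 mm from the pointer's start); the pointer passes 10 mm above it. x axis along the gauge's x
- sleeve: the loose orange sleeve, a plain tube standing upright on the board: outer diameter 32 mm, bore 16 mm right through, 60 mm high, 40 to 85 g. Origin at the centre of its underside, z along its bore
- sleeve_mid (a point): centre of the sleeve, half-way up its bore, 30 mm from either end
- junction_box: grey junction box, 104 x 84 x 57 mm, loose on the board, to be left alone; origin at the centre of its underside
- terminal_strip: black terminal strip with brass screws, 30 x 150 x 22 mm, long along its y, loose on the board, to be left alone; origin at the centre of its underside
- screwdriver: screwdriver with blue handle, 190 mm long along its x, under 40 mm high, loose on the board, to be left alone

How it is judged:
On the way, in this order (a step that is already met when the one before it is completed fails the run):
1. the sleeve is right down over the post (z of sleeve_mid in the frame of post_foot below 0.036 m and horizontal distance between sleeve_mid and post_foot below 0.008 m and angle between sleeve_mid's own z axis and vertical below 0.2 rad), for 0.2 s.
2. the pointer is brought over the red marker by pulling on the sleeve (x of pointer in the frame of mark between -0.006 and 0.006 m and contact force between the fingers and sleeve above 2 N and contact force between each of the arm, the fingers and rod below 1 N), for 0.2 s.
At the end, for the whole second after the job is handed in: Ends holding: fingers grip the sleeve (over 2 N), not the rod; sleeve over the post, upright within 0.2 rad, at most 6 mm off the carriage, carrying the spring pull (over 2 N); pointer still, within 6 mm of the red marker's middle; bystanders moved under 20 mm (all of step 1 and all of step 2 and linear speed of rod below 0.01 m/s and contact force between sleeve and rod above 2 N); the arm keeps its last pose, push and grip.
It fails at once if a bystander is pushed more than 20 mm (distance of any of junction_box, terminal_strip, screwdriver from where it was at the start of the episode above 0.02 m).
It also fails if it takes over 50 s, if anything falls off the work surface, if the arm or the gripper's body presses on something with over 40 N, if the wrist force passes 120 N, or if a joint passes its speed limit or range.

ROBOT

A 6-joint arm with a two-finger parallel gripper is mounted at the origin on the work surface. World frame = base frame: x ahead of the robot, y to its left, z up, the work surface at z = 0. Lengths are in m, angles in rad, forces in N, time in s.
With the tool pointing down it reaches from about 0.35 to 0.775 m from the base axis. Payload 7.3 kg.
Tool frame: the origin (TCP) lies at the very end of the fingers, on their centre line; the grasp point (between the pads) lies 19 mm behind it; z points along the fingers, x is the direction in which the jaws open and shut, and the axes are right-handed (so a half turn about z gives the same grasp; the last joint's range is limited). The gripper opens to 92 mm and grips with 3 to 60 N. Pads are 19 mm wide; open, the fingers measure 130 mm over their backs; the gripper's body (75 mm by 190 mm) begins 47 mm behind the grasp point.
Start: joints at [1.191, 0.342, 1.524, -0, 1.275, -0.146], TCP at [0.122, 0.511, 0.227] pointing down, gripper open.
Joint ranges: [-2.53, 2.53], [-0.77, 2.02], [0.04, 2.7], [-1, 4.14], [0.28, 2.66], [-3.11, 3.11]. Speed limits (rad/s): [2.57, 2.57, 3.14, 3.14, 3.14, 3.14].

INTERFACE

Orientations are given as [roll, pitch, yaw] about the fixed x, y, z axes, in that order (R = Rz(yaw) Ry(pitch) Rx(roll)).
In Python, from cell import robot, read_camera, nets gives the robot as it stands. The module is installed in compiled form; this text tells all that it offers.
- The arm moves only by the tool carry_out, never from a script. Its arguments are lists of equal length, an entry for each row: "translation": the shift along the tool's x, y, z in m, a list of three; "turn": the turn, a rotation vector about the tool's x, y, z in rad, a list of three; "gripper": the gripper's target within -1 to 1 (shut at 1, half-way at 0, fully open at -1). A call has 1 to 10 rows; each row shifts and turns the commanded pose from where the row before left it, along the tool's axes as they then stand; what a row does not reach is not made up. A row lasts 1/10 s, in which the tool goes at most 50 mm and 8.59 degrees, less where a joint would pass 70% of its speed; a pose out of reach is approached as far as the arm can. A call with a gripper value outside its range is refused whole. The fingers move at their own pace and stop on an object; "squeeze" is the grip in N (left out, the last holds). Time passes only in rows, so rows that do not move let the fingers close. It gives the time, the measured TCP pose, the force and the opening at its end, in the units of the state.
- robot.observe(): the state, without advancing time (a new reading comes with each control period).
- read_camera(name): name is "side" or "top"; returns a dict with "img" (400x640x3 uint8, red, green, blue), "fx", "fy", "cx", "cy" (pixels), "world_from_camera" (4x4, takes a point from camera to world coordinates). Camera axes: x right, y down, z forward; pixel columns grow to the right and rows downward; lengths in m; the calibration is good to about 2 mm. A picture is of the moment at which its call begins. There is no depth.
- robot.hand_in(): hands the job in, once; it reports no verdict.
Trained networks look in a picture, given as the dict that the camera call returned (one of the last four; its "shot" number tells which), for a name from the list of things; names that differ only in an ending like _2 or _b are one class to them, and where a whole thing is asked for, a point or a joint stands for the part that bears it (a point fixed in the world has none). Each returns a list of dicts, best first, with "score" (0 to 1); they miss things now and then, are a little off and sometimes report something else, mostly with a low value. They report only what shows in the picture. A call takes as long as a camera call.
- nets.regions_of(picture, name): "region" (400x640 bool, what is visible of it) and "pixel" ([column, row] in pixels, amid what is visible of it).
- nets.tip_of(picture, name): "pixel" ([column, row] in pixels: a listed point, or the origin of a listed thing).
The state is a dict: "time": time; "qpos": joint angles; "qvel": joint speeds; "joint_efforts": joint torques, N m; "tool_pos": TCP position; "tool_rot": TCP orientation; "contact_force": force on the tool from outside, world axes, zero at the start; "torque": the same for the moment, N m; "opening": finger opening in m.
Only numpy, scipy, OpenCV 4.12 (cv2) and the standard library are available. Lean on these libraries where they do the work, as an engineer would, in place of code of your own. Each camera call takes 0.05 s, during which the arm holds its last target. There are 200 camera calls.

## Working session

There is one attempt and no reset: what is moved stays moved. The work goes in short steps, Python scripts to look and compute and a tool call to move; the robot and the scene stay as the last step left them, time stands still between calls to the robot, and variables do not carry over. Pictures are saved under pics/ and viewed, about 8 in all and at most 12, crops included, and the job is handed in when it is done.

Besides the shell and the picture viewer there is one more tool, called after ">>>" by a JSON object that holds its "name" and its "arguments", one argument or row to a line. carry_out: Moves the arm, as the interface text tells. Its arguments: {"type":"object","properties":{"translation":{"type":"array","items":{"type":"array","items":{"type":"number"}}},"turn":{"type":"array","items":{"type":"array","items":{"type":"number"}}},"gripper":{"type":"array","items":{"type":"number"}},"squeeze":{"type":"number"}},"required":["translation","turn","gripper"]}

```bash
mkdir -p pics
cat > h.py <<'E'
import numpy as np, cv2
from cell import robot, read_camera, nets
def ray(p,px):
    T=np.array(p["world_from_camera"]); d=T[:3,:3]@np.array([(px[0]-p["cx"])/p["fx"],(px[1]-p["cy"])/p["fy"],1.]); return T[:3,3],d/np.linalg.norm(d)
def onz(p,px,z):
    o,d=ray(p,px); return o+d*(z-o[2])/d[2]
def tri(a,pa,b,pb):
    o1,d1=ray(a,pa);o2,d2=ray(b,pb)
    s=np.linalg.lstsq(np.c_[d1,-d2],o2-o1,rcond=None)[0]; x,y=o1+s[0]*d1,o2+s[1]*d2
    return (x+y)/2,np.linalg.norm(x-y)
def proj(p,X):
    T=np.linalg.inv(np.array(p["world_from_camera"])); c=T[:3,:3]@np.asarray(X)+T[:3,3]
    return np.array([p["fx"]*c[0]/c[2]+p["cx"],p["fy"]*c[1]/c[2]+p["cy"]])
def save(p,n): cv2.imwrite(f"pics/{n}.png",p["img"][:,:,::-1])
E
cat > m.py <<'E'
from h import *
np.set_printoptions(precision=4,suppress=True)
t=read_camera("top");s=read_camera("side");save(t,"t0");save(s,"s0")
cv2.imwrite("pics/both.png",np.vstack([cv2.resize(x["img"],(480,300),interpolation=cv2.INTER_AREA) for x in (t,s)])[:,:,::-1])
print(np.array(t["world_from_camera"]),np.array(s["world_from_camera"]),t["fx"],s["fx"])
for n in ["gauge","rod","post_foot","pointer","mark","sleeve","sleeve_mid","junction_box","terminal_strip","screwdriver"]:
    a=nets.tip_of(t,n);b=nets.tip_of(s,n)
    f=lambda l:[(np.round(q["pixel"],1).tolist(),round(q["score"],2)) for q in l[:2]]
    print(n,f(a),f(b), tri(t,a[0]["pixel"],s,b[0]["pixel"]) if a and b else "")
print(robot.observe())
E
python3 m.py
```

```text
[[ 0.0253 -0.9911  0.1309  0.4521]
 [-0.9995 -0.0275 -0.0154 -0.046 ]
 [ 0.0189 -0.1305 -0.9913  0.9085]
 [ 0.      0.      0.      1.    ]] [[-0.7069 -0.5432  0.4531  0.2226]
 [-0.7071  0.5256 -0.473   0.2692]
 [ 0.0188 -0.6547 -0.7556  0.6421]
 [ 0.      0.      0.      1.    ]] 500.2264619033286 367.5475136664421
gauge [([241.3, 217.9], 0.56), ([247.6, 183.2], 0.45)] [([271.4, 269.4], 0.62)] (array([0.5326, 0.0765, 0.0158]), np.float64(0.004071704951227843))
rod [([246.7, 214.3], 0.84)] [([274.7, 270.7], 0.71)] (array([ 0.5395,  0.0682, -0.0076]), np.float64(0.0013018980730361807))
post_foot [([239.4, 213.4], 0.9), ([280.5, 295.5], 0.61)] [([270.6, 256.1], 0.63)] (array([0.5354, 0.0734, 0.0573]), np.float64(0.0010876350585260458))
pointer [([250.0, 186.3], 0.78)] [([260.9, 240.5], 0.81)] (array([0.5848, 0.059 , 0.0411]), np.float64(0.0003061224147781536))
mark [([298.2, 202.8], 0.47), ([411.1, 128.2], 0.2)] [([304.7, 225.7], 0.44), ([355.3, 176.2], 0.25)] (array([ 0.5566, -0.0278,  0.0357]), np.float64(0.005252888485771272))
sleeve [([404.7, 202.0], 0.72)] [([359.1, 181.8], 0.8)] 
[... 443 characters left out ...]
0.76)] (array([ 0.3956, -0.0002,  0.0106]), np.float64(0.0007149925640672338))
screwdriver [([434.1, 299.2], 0.72)] [([433.0, 211.2], 0.86), ([269.9, 258.0], 0.54)] (array([ 0.3974, -0.2699,  0.0141]), np.float64(0.00208194522894163))
{'time': 1.1, 'qpos': array([ 1.191 ,  0.342 ,  1.5241,  0.    ,  1.2754, -0.146 ]), 'qvel': array([-0.0012, -0.0009,  0.0009, -0.0006, -0.0001, -0.0011]), 'joint_efforts': array([ -0.0001, -43.115 , -24.4478,   0.0716,   0.0483,  -0.    ]), 'tool_pos': array([0.1216, 0.5107, 0.2267]), 'tool_rot': array([ 3.1416, -0.0001,  1.337 ]), 'contact_force': array([-0.4514,  0.066 , -0.546 ]), 'torque': array([-0.0237, -0.0192,  0.0283]), 'opening': 0.09200980852037514}
```

View pics/t0.png

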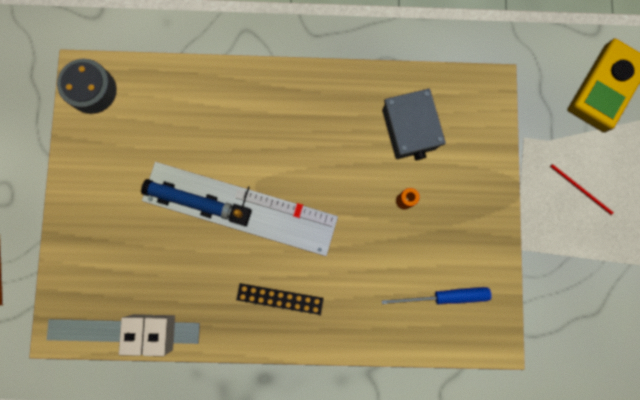

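View pics/s0.png

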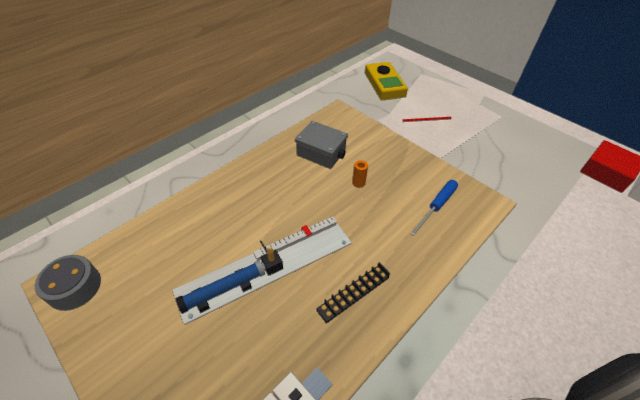

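```bash
cat > c.py <<'E'
from h import *
np.set_printoptions(precision=4,suppress=True)
t=read_camera("top");s=read_camera("side")
def blob(p,lo,hi,box):
    x0,y0,x1,y1=box; h=cv2.cvtColor(p["img"],cv2.COLOR_RGB2HSV)
    m=cv2.inRange(h,np.array(lo),np.array(hi)); k=np.zeros_like(m);k[y0:y1,x0:x1]=m[y0:y1,x0:x1]
    n,l,st,c=cv2.connectedComponentsWithStats(k); i=1+np.argmax(st[1:,4]); return c[i],st[i]
for p,bo,br in ((t,(385,180,430,215),(285,195,315,225)),(s,(340,150,380,195),(290,215,325,245))):
    print("sleeve",blob(p,(2,150,60),(18,255,255),bo)); c,st=blob(p,(0,170,90),(4,255,255),br); print("mark",c,st, onz(p,c,.03))
a=lambda p,x,y,w,h:cv2.resize(p["img"][y:y+h,x:x+w],(w*8,h*8),interpolation=cv2.INTER_CUBIC)
cv2.imwrite("pics/crop.png",np.vstack([np.hstack([a(t,215,180,50,36),a(t,385,180,40,36)]),np.hstack([a(s,245,232,50,36),a(s,340,155,40,36)])])[:,:,::-1])
# plate corners on z=.018
for px in [(155,163),(337,215),(328,255),(142,203)]: print(onz(t,px,.018))
print("foot/top guess",onz(t,(239.4,213.4),.052),onz(s,(270.6,256.1),.052),"ptr",onz(t,(250,186.3),.041),onz(s,(260.9,240.5),.041))
g=onz(t,(239.4,213.4),.052)
print("proj foot,top",proj(t,g),proj(t,[g[0],g[1],.087]),proj(s,g),proj(s,[g[0],g[1],.087]))
q=[.571,-.2185]
print("proj sleeve bot,top",[proj(p,q+[z]) for p in (t,s) for z in (.012,.072)])
E
python3 c.py
```

```text
sleeve (array([407.7014, 198.1232]), array([396, 187,  25,  23, 422], dtype=int32))
mark [297.7231 209.9538] [294 204   9  13  65] [ 0.5466 -0.0255  0.03  ]
sleeve (array([359.6199, 173.2164]), array([353, 160,  15,  28, 342], dtype=int32))
mark [306.2941 229.9804] [302 225  10  11  51] [ 0.5473 -0.027   0.03  ]
[0.6258 0.2342 0.018 ]
[ 0.5407 -0.0957  0.018 ]
[ 0.4692 -0.0812  0.018 ]
[0.5527 0.2523 0.018 ]
foot/top guess [0.5355 0.0737 0.052 ] [0.5387 0.0719 0.052 ] ptr [0.5847 0.0589 0.041 ] [0.585  0.0591 0.041 ]
proj foot,top [239.4 213.4] [236.5173 211.2584] [270.9506 257.7325] [269.2646 247.3319]
proj sleeve bot,top [array([404.774 , 200.5084]), array([411.5785, 196.0364]), array([358.6528, 182.2756]), array([361.1999, 163.8754])]
```

View pics/crop.png

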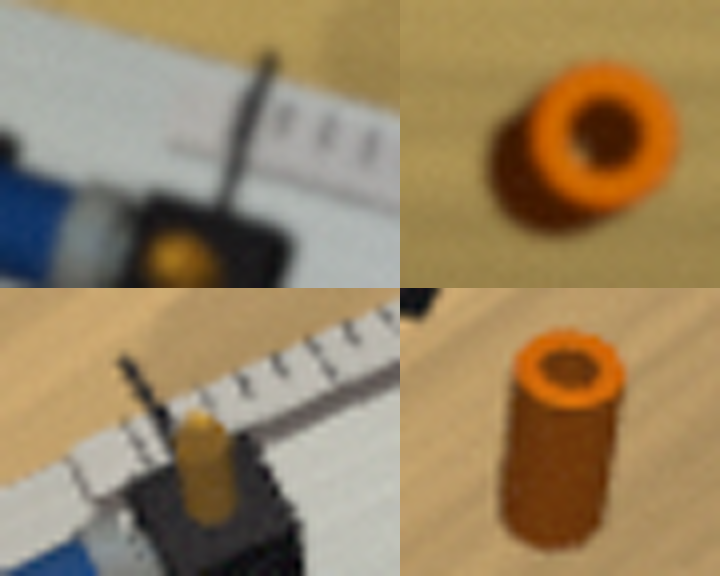

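```bash
cat > d.py <<'E'
from h import *
np.set_printoptions(precision=4,suppress=True)
t=read_camera("top");s=read_camera("side")
for n,a,b,z in (("sleevetop",(410.3,196.5),(360.7,164.7),.072),("tip",(237,210.2),(269.8,247.2),.087),("mark",(297.7,209.95),(306.3,230),.031)):
    print(n,tri(t,a,s,b),onz(t,a,z),onz(s,b,z))
E
python3 d.py
```

```text
sleevetop (array([ 0.5704, -0.2164,  0.0713]), np.float64(0.0002812811145819958)) [ 0.5701 -0.2163  0.072 ] [ 0.57   -0.2157  0.072 ]
tip (array([0.5369, 0.0727, 0.0851]), np.float64(0.0017069675765328776)) [0.5373 0.073  0.087 ] [0.5351 0.0729 0.087 ]
mark (array([ 0.5461, -0.0257,  0.0325]), np.float64(0.00039180246988464195)) [ 0.5465 -0.0255  0.031 ] [ 0.5468 -0.0265  0.031 ]
```

>>> {"name": "carry_out", "arguments": {
  "translation": [
    [0.05,0,0],
    [0,0,0]
  ],
  "turn": [
    [0,0,0],
    [0,0,0]
  ],
  "gripper": [-1,-1]
}}

```text
time: 1.5
tool_pos: [0.1343, 0.5626, 0.2247]
tool_rot: [-3.141, -0.0, 1.337]
contact_force: [-0.1, 0.5, -0.4]
opening: 0.0917
```

>>> {"name": "carry_out", "arguments": {
  "translation": [
    [-0.03,0.04,0],
    [-0.03,0.04,0],
    [-0.03,0.04,0],
    [-0.03,0.04,0],
    [-0.03,0.04,0],
    [-0.03,0.04,0],
    [-0.03,0.04,0],
    [-0.03,0.04,0],
    [-0.03,0.04,0],
    [-0.03,0.04,0]
  ],
  "turn": [
    [0,0,0],
    [0,0,0],
    [0,0,0],
    [0,0,0],
    [0,0,0],
    [0,0,0],
    [0,0,0],
    [0,0,0],
    [0,0,0],
    [0,0,0]
  ],
  "gripper": [-1,-1,-1,-1,-1,-1,-1,-1,-1,-1]
}}

```text
time: 2.5
tool_pos: [0.4538, 0.173, 0.2271]
tool_rot: [3.141, -0.001, 1.337]
contact_force: [-0.2, 0.3, -1.2]
opening: 0.0921
```

>>> {"name": "carry_out", "arguments": {
  "translation": [
    [-0.04,0.022,0.01],
    [-0.04,0.022,0.01],
    [-0.04,0.022,0.01],
    [-0.04,0.022,0.01],
    [-0.04,0.022,0.01],
    [-0.04,0.022,0.01],
    [-0.04,0.022,0.01],
    [-0.04,0.022,0.01],
    [-0.03,0.022,0.01],
    [0,0,0]
  ],
  "turn": [
    [0,0,0],
    [0,0,0],
    [0,0,0],
    [0,0,0],
    [0,0,0],
    [0,0,0],
    [0,0,0],
    [0,0,0],
    [0,0,0],
    [0,0,0]
  ],
  "gripper": [-1,-1,-1,-1,-1,-1,-1,-1,-1,-1]
}}

```text
time: 3.5
tool_pos: [0.5646, -0.2158, 0.1349]
tool_rot: [-3.141, 0.001, 1.333]
contact_force: [0.6, 0.1, -0.3]
opening: 0.0921
```

>>> {"name": "carry_out", "arguments": {
  "translation": [
    [0.001,0.005,0.01],
    [0,0,0.025],
    [0,0,0.025],
    [0,0,0.025],
    [0,0,0.02],
    [0,0,0],
    [0,0,0]
  ],
  "turn": [
    [0,0,0],
    [0,0,0],
    [0,0,0],
    [0,0,0],
    [0,0,0],
    [0,0,0],
    [0,0,0]
  ],
  "gripper": [-1,-1,-1,-1,-1,-1,-1]
}}

```text
time: 4.2
tool_pos: [0.5697, -0.2105, 0.0321]
tool_rot: [-3.142, -0.0, 1.338]
contact_force: [-0.4, 0.3, 0.9]
opening: 0.0922
```

>>> {"name": "carry_out", "arguments": {
  "translation": [
    [0,0,0],
    [0,0,0],
    [0,0,0],
    [0,0,0],
    [0,0,0],
    [0,0,0],
    [0,0,0],
    [0,0,0]
  ],
  "turn": [
    [0,0,0],
    [0,0,0],
    [0,0,0],
    [0,0,0],
    [0,0,0],
    [0,0,0],
    [0,0,0],
    [0,0,0]
  ],
  "gripper": [1,1,1,1,1,1,1,1],
  "squeeze": 40
}}

```text
time: 5.0
tool_pos: [0.5694, -0.2118, 0.0317]
tool_rot: [3.142, 0.0, 1.337]
contact_force: [0.2, -0.1, -1.2]
opening: 0.0322
```

>>> {"name": "carry_out", "arguments": {
  "translation": [
    [0,0,-0.02],
    [0,0,-0.025],
    [0,0,-0.025],
    [0,0,-0.025],
    [0.02,0,-0.015],
    [0.03,0,0],
    [0.03,0,0],
    [0.02,0,0],
    [0,0,0],
    [0,0,0]
  ],
  "turn": [
    [0,0,0],
    [0,0,0],
    [0,0,0],
    [0,0,0],
    [0,0,0],
    [0,0,0],
    [0,0,0],
    [0,0,0],
    [0,0,0],
    [0,0,0]
  ],
  "gripper": [1,1,1,1,1,1,1,1,1,1]
}}

```text
time: 6.0
tool_pos: [0.5925, -0.1143, 0.1416]
tool_rot: [-3.141, 0.0, 1.338]
contact_force: [0.1, 0.4, -0.9]
opening: 0.0315
```

```bash
cat > e.py <<'E'
from h import *
import sys
np.set_printoptions(precision=4,suppress=True)
t=read_camera("top");s=read_camera("side")
P=[]
for n in ("sleeve","sleeve_mid","post_foot","pointer","mark"):
    a=nets.tip_of(t,n);b=nets.tip_of(s,n)
    print(n,[(np.round(q["pixel"],1).tolist(),round(q["score"],2)) for q in a[:1]+b[:1]],tri(t,a[0]["pixel"],s,b[0]["pixel"]) if a and b else "")
    P.append(robot.observe())
print("tcp",np.mean([o["tool_pos"] for o in P],0),np.round([o["tool_rot"][2] for o in P],4),"F",np.mean([o["contact_force"] for o in P],0),P[-1]["opening"],P[-1]["time"])
if len(sys.argv)>1:
    n,x,y,u,v=sys.argv[1],*map(int,sys.argv[2:6])
    a=lambda p,x,y:cv2.resize(p["img"][y:y+80,x:x+110],None,fx=6,fy=6,interpolation=cv2.INTER_CUBIC)[:, :]
    A=np.vstack([a(t,x,y),a(s,u,v)]); cv2.imwrite(f"pics/{n}.png",cv2.resize(A,None,fx=.62,fy=.62,interpolation=cv2.INTER_AREA)[:,:,::-1])
E
python3 e.py
```

```text
sleeve [([324.8, 166.2], 0.57)] 
sleeve_mid [([317.9, 156.6], 0.58)] 
post_foot [([242.3, 214.8], 0.87), ([271.4, 258.0], 0.72)] (array([0.5352, 0.0707, 0.0475]), np.float64(0.004166298960531184))
pointer [([251.1, 187.3], 0.62), ([260.3, 240.6], 0.73)] (array([0.5846, 0.0585, 0.04  ]), np.float64(0.003998031011213876))
mark [([304.4, 225.2], 0.64)] 
tcp [ 0.5925 -0.115   0.1417] [1.3357 1.3358 1.3361 1.3366 1.3368] F [-0.3013 -0.0388 -0.5975] 0.03185572398544272 6.6
```

>>> {"name": "carry_out", "arguments": {
  "translation": [
    [0.03,-0.02,0],
    [0.035,-0.02,0],
    [0.035,-0.02,0],
    [0.035,-0.02,0],
    [0.035,-0.018,0],
    [0,0,0.01],
    [0,0,0.01],
    [0,0,0],
    [0,0,0]
  ],
  "turn": [
    [0,0,0],
    [0,0,0],
    [0,0,0],
    [0,0,0],
    [0,0,0],
    [0,0,0],
    [0,0,0],
    [0,0,0],
    [0,0,0]
  ],
  "gripper": [1,1,1,1,1,1,1,1,1]
}}

```text
time: 7.5
tool_pos: [0.5368, 0.0726, 0.1213]
tool_rot: [-3.141, 0.0, 1.336]
contact_force: [0.6, 0.3, -0.7]
opening: 0.032
```

```bash
python3 e.py c2 190 165 215 205
```

```text
sleeve [([271.4, 239.9], 0.6)] 
sleeve_mid [([263.0, 233.4], 0.56)] 
post_foot [([271.5, 257.2], 0.84)] 
pointer [([274.9, 268.6], 0.73)] 
mark [([297.6, 201.4], 0.56), ([304.3, 226.8], 0.53)] (array([ 0.5588, -0.0272,  0.0305]), np.float64(0.007397034677517516))
tcp [0.5368 0.0734 0.1219] [1.3358 1.3362 1.3367 1.3369 1.3371] F [ 0.1517 -0.077  -0.8058] 0.031741362606186575 8.1
```

View pics/c2.png

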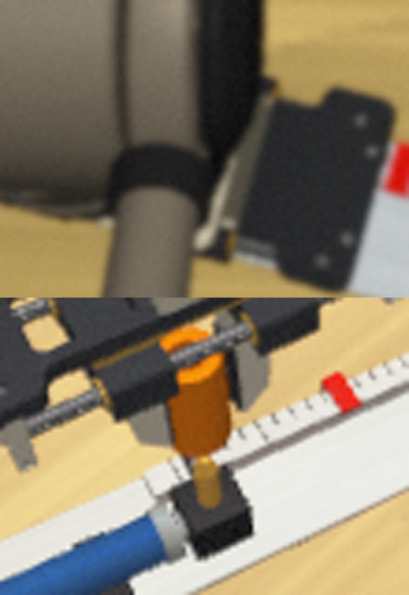

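```bash
cat > f.py <<'E'
from h import *
s=read_camera("side")
f=lambda X:np.round((proj(s,X)+.45-[215,205])*3.72+[0,298],1)
c=[.5368,.073]
print("post tip,foot",f(c+[.087]),f(c+[.052]),"sl bot/top ctr",f(c+[.1015]),f(c+[.1615]))
th=np.linspace(0,6.28,200)
r=np.array([f([c[0]+.016*np.cos(a),c[1]+.016*np.sin(a),.1015]) for a in th]);print("bottom rim x",r[:,0].min(),r[:,0].max(),"ymax",r[:,1].max())
r=np.array([f([c[0]+.016*np.cos(a),c[1]+.016*np.sin(a),.1615]) for a in th]);print("top rim x",r[:,0].min(),r[:,0].max(),"ymin",r[:,1].min())
print("1cm x,y,z",[f(np.array(c+[.1])+.01*np.eye(3)[i])-f(c+[.1]) for i in range(3)])
x0,y0=248,230; cv2.imwrite("pics/c3.png",cv2.resize(s["img"][y0-25:y0+50,x0:x0+50],None,fx=8,fy=8,interpolation=cv2.INTER_CUBIC)[:,:,::-1])
E
python3 f.py
```

```text
post tip,foot [203.  454.6] [209.3 493.3] sl bot/top ctr [200.2 437.6] [187.8 360.8]
bottom rim x 166.0 234.4 ymax 466.6
top rim x 150.9 224.5 ymin 332.0
1cm x,y,z [array([-13.5, -12.6]), array([-16.5,  12.5]), array([ -1.9, -12. ])]
```

View pics/c3.png

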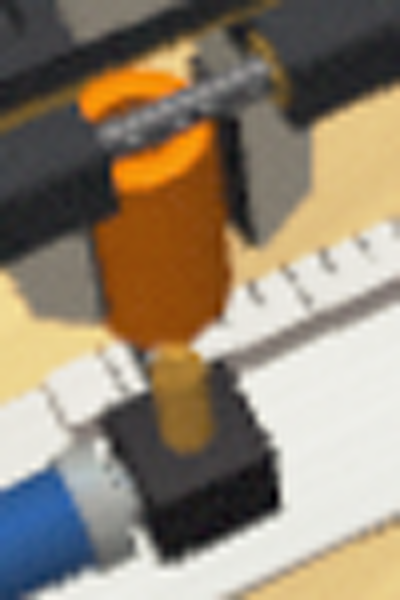

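```bash
cat > g.py <<'E'
from h import *
s=read_camera("side"); np.set_printoptions(precision=1,suppress=True)
th=np.linspace(0,6.28,200)
def bb(p,c,r,z): R=np.array([proj(p,[c[0]+r*np.cos(a),c[1]+r*np.sin(a),z]) for a in th]); return np.r_[R.min(0),R.max(0)]
c=[.570,-.2162]; print("standing bot",bb(s,c,.016,.012),"top",bb(s,c,.016,.072),"obs x353-367 y160-187")
s0=cv2.imread("pics/s0.png")[:,:,::-1]
for n,im,(x0,y0,x1,y1) in (("stand",s0,(345,155,375,195)),("held",s["img"],(255,205,285,255))):
    h=cv2.cvtColor(np.ascontiguousarray(im),cv2.COLOR_RGB2HSV)[y0:y1,x0:x1]
    print(n)
    for y in range(y0,y1): print(y,"".join("O" if (q[0]<=13 and q[1]>190 and q[2]>70) else "b" if q[1]>150 and q[0]<=24 and q[2]>70 else "." for q in h[y-y0]))
c=[.5368,.073]; print("held bot",bb(s,c,.016,.1015),"post top",bb(s,c,.0025,.087),"foot",bb(s,c,.006,.052))
sq=lambda z:[proj(s,np.r_[np.array(c)+u*.016*np.array([.245,.969])+v*.016*np.array([.969,-.245]),z]) for u,v in((1,1),(1,-1),(-1,-1),(-1,1))]
print("carriage top corners",np.array(sq(.052)).tolist())
E
python3 g.py
```

```text
standing bot [351.5 178.1 365.1 188. ] top [353.7 159.6 368.1 169.7] obs x353-367 y160-187
stand
155 ..............................
156 ..............................
157 ..............................
158 ..............................
159 ..............................
160 .............bbbbb............
161 ...........bbbbbbbbb..........
162 ..........bbbbbbbbbbbb........
163 .........bbbbbbbObbbbb........
164 .........bbbbObbbbbbbbb.......
165 .........bbbbbOObbbObbb.......
166 .........bbbbbObbOObbbb.......
167 .........bbbbbObbbbbbbb.......
168 .........bbbbbbbbbbbbbb.......
169 .........bOObbbbbbbbbOb.......
170 .........OObbObObbbbOO........
171 .........OOObOOOOObbOO........
172 .........OObbbbbbbObOb........
173 ........bbbOObbbbbbbOb........
174 ........bObObbbObbbObb........
175 ........bbbbbOObbbOOOb........
176 ........bbOObObOOObObb........
177 ........bbObObOObObOb.........
178 ........bbbbbOOObbbbO.........
179 ........OObOObbOObbOO.........
180 ........bbObbbbbbOOOb.........
181 ........ObbObbObbObOb.........
182 ........OOOOOObbbbOOb.........
183 ........bOObObOObbb
[... 1737 characters left out ...]
.....bbbbbbbbbbbbbbO.........
244 ......bbbbbbbbbbbbbb..........
245 ......bbbbbbObbObbb...........
246 .......bbbbbbbbbbb............
247 .........bbbbbbbb.............
248 ..........bb.bbb..............
249 .............bbbbb............
250 .............bbbbb............
251 ............bbbbbb............
252 ............bbbbbbb...........
253 ............bbbbbbb...........
254 ............bbbbbbb...........
held bot [259.2 234.6 277.6 249.9] post top [267.7 245.5 270.5 247.8] foot [267.5 254.3 274.1 259.9]
carriage top corners [[259.2828283170309, 254.37187231545138], [266.6464157456361, 267.4771463005404], [282.44695688881666, 259.78126506082185], [274.7976416246245, 247.0819481035022]]
```

>>> {"name": "carry_out", "arguments": {
  "translation": [
    [0.001,-0.002,0.005],
    [0,0,0.005],
    [0,0,0.005],
    [0,0,0.005],
    [0,0,0.003],
    [0,0,0],
    [0,0,0]
  ],
  "turn": [
    [0,0,0],
    [0,0,0],
    [0,0,0],
    [0,0,0],
    [0,0,0],
    [0,0,0],
    [0,0,0]
  ],
  "gripper": [1,1,1,1,1,1,1]
}}

```text
time: 8.9
tool_pos: [0.5347, 0.0751, 0.0985]
tool_rot: [-3.141, 0.0, 1.337]
contact_force: [-1.0, 0.6, -1.0]
opening: 0.0319
```

>>> {"name": "carry_out", "arguments": {
  "translation": [
    [0,0,0.004],
    [0,0,0.004],
    [0,0,0.002],
    [0,0,0],
    [0,0,0]
  ],
  "turn": [
    [0,0,0],
    [0,0,0],
    [0,0,0],
    [0,0,0],
    [0,0,0]
  ],
  "gripper": [1,1,1,1,1]
}}

```text
time: 9.4
tool_pos: [0.5345, 0.0751, 0.0883]
tool_rot: [-3.14, 0.0, 1.337]
contact_force: [-3.1, 0.9, -1.9]
opening: 0.0318
```

Run:
```python
from h import *
s=read_camera("side"); o=[]
for i in range(3): o.append(robot.observe()); read_camera("side")
print(np.round([np.r_[q["tool_pos"],q["contact_force"]] for q in o],4))
cv2.imwrite("pics/c4.png",cv2.resize(s["img"][200:275,240:320],None,fx=6,fy=6,interpolation=cv2.INTER_CUBIC)[:,:,::-1])
```

```text
[[ 0.5345  0.0751  0.0883 -2.8029 -1.2531 -1.8644]
 [ 0.5345  0.0751  0.0883 -2.7089 -0.0323 -1.4141]
 [ 0.5345  0.0751  0.0884 -3.5407  0.0874 -3.4263]]
```

View pics/c4.png

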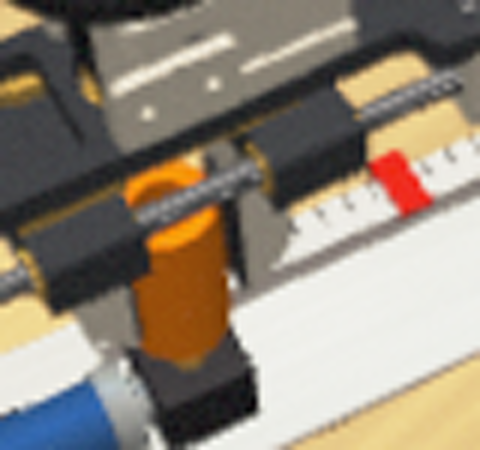

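>>> {"name": "carry_out", "arguments": {
  "translation": [
    [0,-0.0015,0],
    [0,0,0.004],
    [0,0,0.004],
    [0,0,0.004],
    [0,0,0.002],
    [0,0,0],
    [0,0,0]
  ],
  "turn": [
    [0,0,0],
    [0,0,0],
    [0,0,0],
    [0,0,0],
    [0,0,0],
    [0,0,0],
    [0,0,0]
  ],
  "gripper": [1,1,1,1,1,1,1]
}}

```text
time: 10.3
tool_pos: [0.5338, 0.0755, 0.0747]
tool_rot: [3.141, -0.0, 1.337]
contact_force: [-0.8, -0.5, -0.1]
opening: 0.0321
```

>>> {"name": "carry_out", "arguments": {
  "translation": [
    [0,0,0.001],
    [0,0,0.001],
    [0,0,0],
    [0,0,0]
  ],
  "turn": [
    [0,0,0],
    [0,0,0],
    [0,0,0],
    [0,0,0]
  ],
  "gripper": [1,1,1,1]
}}

```text
time: 10.7
tool_pos: [0.5335, 0.0755, 0.0727]
tool_rot: [3.142, -0.0, 1.337]
contact_force: [0.3, -0.2, -0.2]
opening: 0.0317
```

```bash
cat > k.py <<'E'
from h import *
import sys
np.set_printoptions(precision=4,suppress=True)
s=read_camera("side");t=read_camera("top");o=[]
for n in ("pointer","mark"):
    a=nets.tip_of(t,n);b=nets.tip_of(s,n)
    print(n,[(np.round(q["pixel"],1).tolist(),round(q["score"],2)) for q in a[:1]],[(np.round(q["pixel"],1).tolist(),round(q["score"],2)) for q in b[:1]]); o.append(robot.observe())
print(np.mean([np.r_[q["tool_pos"],q["contact_force"]] for q in o],0),o[-1]["tool_rot"][2],o[-1]["opening"],o[-1]["time"])
n,x,y,f=sys.argv[1],*map(int,sys.argv[2:5])
cv2.imwrite(f"pics/{n}.png",cv2.resize(s["img"][y:y+75,x:x+80],None,fx=f,fy=f,interpolation=cv2.INTER_CUBIC)[:,:,::-1])
E
python3 k.py c5 235 200 6
```

```text
pointer [] [([272.2, 261.0], 0.55)]
mark [([295.5, 201.3], 0.49)] [([303.6, 226.6], 0.4)]
[ 0.5335  0.0755  0.0728  0.0693  0.0587 -1.1173] 1.336951637018836 0.03170720690785869 11.0
```

View pics/c5.png

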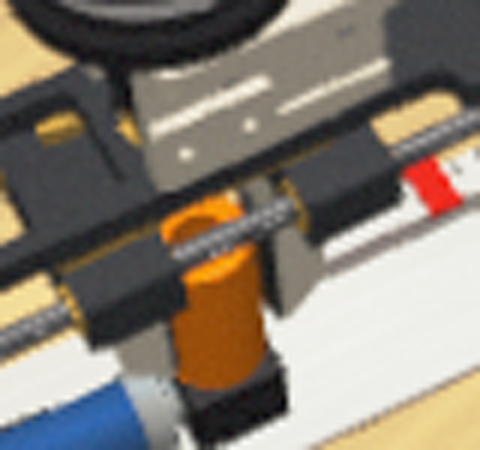

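>>> {"name": "carry_out", "arguments": {
  "translation": [
    [-0.005,0,0],
    [-0.01,0,0],
    [-0.01,-0.0005,0],
    [-0.01,0,0],
    [-0.01,0,0],
    [-0.01,-0.0005,0],
    [-0.01,0,0],
    [-0.01,0,0],
    [-0.005,0,0],
    [0,0,0]
  ],
  "turn": [
    [0,0,0],
    [0,0,0],
    [0,0,0],
    [0,0,0],
    [0,0,0],
    [0,0,0],
    [0,0,0],
    [0,0,0],
    [0,0,0],
    [0,0,0]
  ],
  "gripper": [1,1,1,1,1,1,1,1,1,1],
  "squeeze": 50
}}

```text
time: 12.0
tool_pos: [0.513, -0.0012, 0.0727]
tool_rot: [-3.14, -0.002, 1.336]
contact_force: [-1.4, 9.5, 2.0]
opening: 0.032
```

```bash
python3 k.py c6 262 190 6; python3 -c "
import cv2;s=cv2.imread('pics/c6.png');print(s.shape)"
```

```text
pointer [] []
mark [] []
[ 0.5132 -0.0006  0.0727 -1.2229  8.8069  1.4164] 1.3364267487043944 0.03170641698036908 12.3
(450, 480, 3)
```

View pics/c6.png

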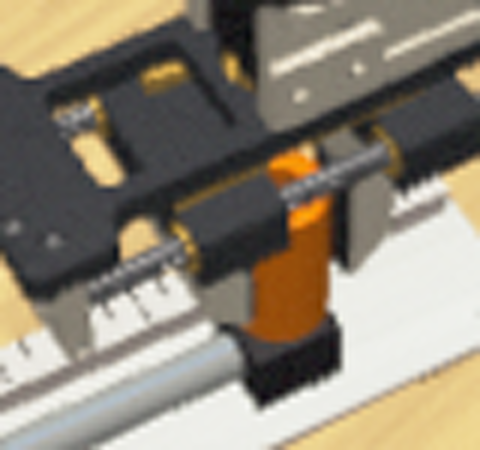

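Run:
```python
from h import *
s=read_camera("side");u=np.array([-.245,-.969,0])
s0=cv2.imread("pics/s0.png")
for a,b in (((281.6,259.6),(318.2,241.6)),((267.6,265.8),(304.6,251.6))):
    A,B=onz(s,a,.052),onz(s,b,.052); print(A,B,(B-A)@u,B-A)
# predicted overlay: carriage at travel d, pale lines, both pictures enlarged
w=np.array([.969,-.245,0])
def draw(img,d,x,y,f=7):
    I=cv2.resize(np.ascontiguousarray(img[y:y+42,x:x+56]),None,fx=f,fy=f,interpolation=cv2.INTER_CUBIC)
    c=np.array([.5355,.0737,0])+d*u
    for z in (.052,):
        P=[(proj(s,c+.016*(i*u+j*w)+[0,0,z])+.43-[x,y])*f for i,j in((1,1),(1,-1),(-1,-1),(-1,1))]
        cv2.polylines(I,[np.int32(np.round(P))],True,(0,255,0),1)
    return I
cv2.imwrite("pics/c7.png",np.hstack([draw(s0,0,245,230),draw(s["img"][:,:,::-1],.0765,285,215)]))
```

```text
[0.51875656 0.06227819 0.052     ] [ 0.49988373 -0.01394994  0.052     ] 0.07848890219239932 [-0.01887283 -0.07622813  0.        ]
[0.5266889  0.08898405 0.052     ] [0.50173221 0.02010853 0.052     ] 0.07285477000887183 [-0.02495668 -0.06887552  0.        ]
```

View pics/c7.png

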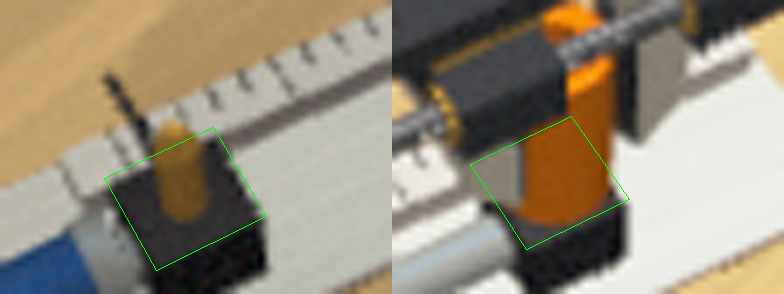

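>>> {"name": "carry_out", "arguments": {
  "translation": [
    [-0.005,0,0],
    [-0.006,0,0],
    [-0.005,0,0],
    [0,0,0],
    [0,0,0]
  ],
  "turn": [
    [0,0,0],
    [0,0,0],
    [0,0,0],
    [0,0,0],
    [0,0,0]
  ],
  "gripper": [1,1,1,1,1]
}}

```text
time: 12.85
tool_pos: [0.5091, -0.016, 0.0727]
tool_rot: [-3.139, -0.003, 1.336]
contact_force: [-1.9, 10.4, 2.5]
opening: 0.0317
```

Run:
```python
from h import *
t=read_camera("top");s=read_camera("side")
u=np.array([-.245,-.969,0]);w=np.array([.969,-.245,0]);o=np.array([.5355,.0737,0])
t0=cv2.imread("pics/t0.png");s0=cv2.imread("pics/s0.png")
def rect(p,img,z,x0=-.03,x1=.13,y0=-.02,y1=.07,k=4500):
    W,H=int((x1-x0)*k),int((y1-y0)*k)
    c=[(x0,y0),(x1,y0),(x1,y1),(x0,y1)]
    S=np.float32([proj(p,o+a*u+b*w+[0,0,z]) for a,b in c]); D=np.float32([(0,H),(W,H),(W,0),(0,0)])
    I=cv2.warpPerspective(img,cv2.getPerspectiveTransform(S,D),(W,H),flags=cv2.INTER_CUBIC)
    for m in range(-30,130,10): cv2.line(I,(int((m/1000-x0)*k),0),(int((m/1000-x0)*k),10 if m else 25),(255,0,255),1)
    return I[:int(.065*k)]
cv2.imwrite("pics/r.png",np.vstack([np.vstack([rect(t,t0,.041)[:,:],rect(s,s0,.041)])]))
e=[rect(t,t0,.031),rect(s,s0,.031)]
for n,I in zip("ts",e):
    h=cv2.cvtColor(I,cv2.COLOR_BGR2HSV);m=cv2.inRange(h,np.array((0,170,90)),np.array((5,255,255)))[:, 300:]
    c=cv2.connectedComponentsWithStats(m);i=1+np.argmax(c[2][1:,4]);print(n,"mark x mm",(c[3][i][0]+300)/4.5-30,"width",c[2][i][2]/4.5,"y",68-c[3][i][1]/4.5)
print({k:np.round(v,4) for k,v in robot.observe().items() if k in("tool_pos","tool_rot","contact_force")})
```

```text
t mark x mm 93.65424993338664 width 10.0 y 33.189075406341594
s mark x mm 94.51718396955643 width 13.11111111111111 y 33.89978990763864
{'tool_pos': array([ 0.5091, -0.0159,  0.0727]), 'tool_rot': array([-3.1388e+00, -2.9000e-03,  1.3364e+00]), 'contact_force': array([-2.1002, 10.5632,  3.1563])}
```

View pics/r.png

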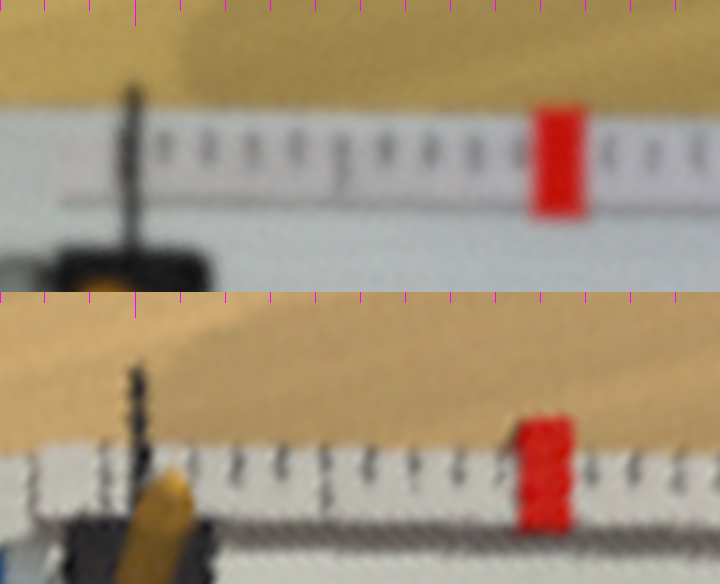

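```bash
cat > q.py <<'E'
from h import *
s=read_camera("side"); s0=cv2.imread("pics/s0.png")
u=np.array([-.245,-.969,0]);w=np.array([.969,-.245,0]);o=np.array([.5355,.0737,0])
def face(img,d,k=4000):
    S=np.float32([proj(s,o+(a+d)*u-.016*w+[0,0,z]) for a,z in((-.04,.02),(.04,.02),(.04,.06),(-.04,.06))])
    W,H=int(.08*k),int(.04*k); D=np.float32([(0,H),(W,H),(W,0),(0,0)])
    return cv2.warpPerspective(img,cv2.getPerspectiveTransform(S,D),(W,H),flags=cv2.INTER_CUBIC)
A=face(s0,0);B=face(s["img"][:,:,::-1].copy(),.094)
for n,I in (("before",A),("now",B)):
    g=cv2.cvtColor(I,cv2.COLOR_BGR2GRAY)
    for z in (.028,.032,.036,.040,.044,.048):
        r=g[int((.06-z)*4000)]; d=np.where(r<75)[0]; print(n,z,"dark x mm",(d.min()/4-40,d.max()/4-40) if len(d) else None)
T=A[60:130,150:250]  # right edge region
R=cv2.matchTemplate(B,T,cv2.TM_CCOEFF_NORMED);_,v,_,l=cv2.minMaxLoc(R);print("match",v,"dx mm",(l[0]-150)/4,"dy",(l[1]-60)/4)
cv2.imwrite("pics/f.png",np.vstack([A,B]))
E
python3 q.py
```

```text
before 0.028 dark x mm (np.float64(-15.75), np.float64(13.75))
before 0.032 dark x mm (np.float64(-16.75), np.float64(14.25))
before 0.036 dark x mm (np.float64(-17.25), np.float64(14.0))
before 0.04 dark x mm (np.float64(-31.5), np.float64(14.25))
before 0.044 dark x mm (np.float64(-40.0), np.float64(14.0))
before 0.048 dark x mm (np.float64(-40.0), np.float64(14.0))
now 0.028 dark x mm (np.float64(-17.0), np.float64(12.5))
now 0.032 dark x mm (np.float64(-18.25), np.float64(12.75))
now 0.036 dark x mm (np.float64(-20.0), np.float64(12.75))
now 0.04 dark x mm (np.float64(-21.0), np.float64(12.5))
now 0.044 dark x mm (np.float64(-22.0), np.float64(12.5))
now 0.048 dark x mm (np.float64(-22.5), np.float64(12.0))
match 0.9927690625190735 dx mm -1.0 dy 2.75
```

View pics/f.png

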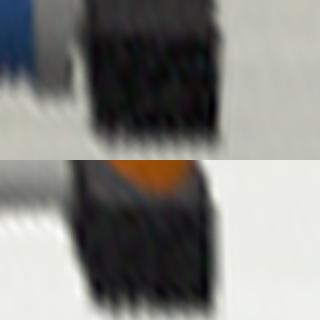

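>>> {"name": "carry_out", "arguments": {
  "translation": [
    [-0.0015,0,0],
    [0,0,0],
    [0,0,0],
    [0,0,0],
    [0,0,0],
    [0,0,0]
  ],
  "turn": [
    [0,0,0],
    [0,0,0],
    [0,0,0],
    [0,0,0],
    [0,0,0],
    [0,0,0]
  ],
  "gripper": [1,1,1,1,1,1]
}}

```text
time: 13.6
tool_pos: [0.5088, -0.0172, 0.0727]
tool_rot: [-3.139, -0.003, 1.336]
contact_force: [-2.2, 10.3, 2.4]
opening: 0.0314
```

```bash
python3 q.py; python3 k.py c8 262 180 7
```

```text
before 0.028 dark x mm (np.float64(-15.75), np.float64(13.75))
before 0.032 dark x mm (np.float64(-16.75), np.float64(14.25))
before 0.036 dark x mm (np.float64(-17.25), np.float64(14.0))
before 0.04 dark x mm (np.float64(-31.5), np.float64(14.25))
before 0.044 dark x mm (np.float64(-40.0), np.float64(14.0))
before 0.048 dark x mm (np.float64(-40.0), np.float64(14.0))
now 0.028 dark x mm (np.float64(-16.25), np.float64(14.5))
now 0.032 dark x mm (np.float64(-17.0), np.float64(14.25))
now 0.036 dark x mm (np.float64(-18.25), np.float64(14.5))
now 0.04 dark x mm (np.float64(-19.75), np.float64(14.25))
now 0.044 dark x mm (np.float64(-21.0), np.float64(14.25))
now 0.048 dark x mm (np.float64(-21.5), np.float64(13.75))
match 0.9962977766990662 dx mm 0.5 dy 2.25
pointer [] []
mark [] []
[ 0.5088 -0.0173  0.0727 -1.7315 10.637   2.4815] 1.336454879105828 0.03169461852610247 13.95
```

View pics/c8.png

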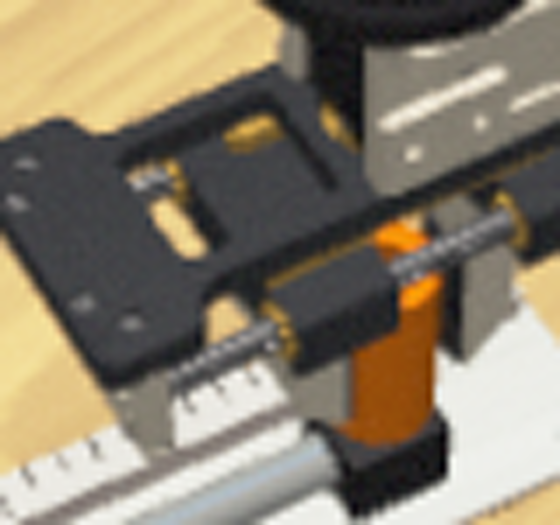

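```bash
python3 -c "
from cell import robot
print(robot.hand_in())"
```

```text
the job is handed in; nothing more can be done
None
```

The orange sleeve is down over the brass post, and I pulled the rod out by gripping only the sleeve. I handed in at about 14 s with the arm still holding it there; the hand-in gave no verdict.

- **Pointer position:** the carriage has travelled about 94.2 mm, measured in the side camera. I measured the red marker at about 94.2 mm from the pointer's start (94.5 mm from the top view, 93.8 mm from the side view). The error should be well within the 6 mm allowed.
- **Not checked directly:** the gripper hid the pointer and the marker at the end, so the networks found neither. The position comes from the carriage face and agrees with the arm's own movement.
- **Grip and pull:** the finger opening is 31.7 mm on the 32 mm sleeve at 50 N. The measured spring pull is about 10.6 N and steady.
- **Sleeve height:** its underside is about 1 mm above the carriage by the arm's height reading, and the last picture shows it sitting just above the carriage. The finger tips are about 20 mm above the carriage.
- **Bystanders:** the arm's path stayed clear of the junction box, terminal strip and screwdriver. I did not re-measure where they stand.
- **Readings that disagreed:**
  - When the gripper closed it pulled the sleeve about 4.5 mm from where I had measured it.
  - Going down on the post there was a 3 N sideways force, which I removed with a 1.5 mm correction.
  - The network's pointer pixel in the top view was about 2 px off, so I read the pointer from an enlarged picture instead.

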